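# Copy the transmitter's switch code to the extractor receiver

## Task

Pair the dust extractor's receiver (the grey box with the swivel cover, right of the vice) with its hand transmitter (left of the vice): swing the receiver's cover well aside, push each of its five slide switches fully to the same end, near or far, as the transmitter's switch in the same place counted from the left, and then swing the cover fully shut again. Do not knock over the glue bottle.

Things in the scene. Friction and masses are not known exactly. Their poses are not given: they have to be found in the camera images.
- receiver: Extractor receiver: fixed grey box right of the vice, 92 (x) x 190 (y) x 40 mm; origin at the centre of its underside, x to its far side (away from the robot), y to its left, z up. Five slide switches (1 to 5 from left to right) on its flat top, mid-travel at x = 0, y = +40, +16, -8, -32, -56 mm. A cheek 20 mm tall, 70 mm deep stands at y = +75 to +95 and at -77 to -95 mm.
- cover_pivot (a point): Pivot axis of the receiver's cover (vertical), on the left cheek; at the height of the cover's top face, 65 mm over the worktop.
- cover_knob (a point): Centre (half-way up) of the upright black knob on the cover's free end: 15 mm diameter, 26 mm tall, foot on the cover's top face. It lies 169 mm from the pivot and moves with the cover.
- cover (a joint): Angle of the swivel cover, an aluminium strip 34 mm wide, 4 mm thick, 21 mm over the box top. 0 = fully shut (along the switch row, knob at the right); grows anticlockwise from above, the knob swinging away from the robot, to at most 1.9 rad. Well aside from 1.0 rad. Turns lightly about the vertical (0.5 N at the knob), stays where left; starts at 0 to 0.35.
- transmitter: Hand transmitter left of the vice: fixed grey slab 84 (x) x 176 (y) x 22 mm, stub aerial on its far side at the left end; origin at its underside, 8 mm left of the slab's centre, axes as for the receiver. On its top is the same row of five switches, fixed: their tabs show the code. Not to be handled.
- switch1 (a joint): Travel of receiver switch 1 from the left: 0 = fully near (towards the robot), 0.014 m = fully far; starts anywhere, stays where left, 1.5 N of friction, firm stops. Its white tab, 8 x 8 mm, 17 mm tall over the box top, stands at receiver x = travel - 7 mm, y = +40 mm; the box top is clear of other things for 40 mm before and behind.
- switch1_mid (a point): Point on the receiver's top face (40 mm high) at mid-travel of switch 1, at receiver y = +40 mm. The five switches are evenly spaced from here to switch 5.
- code1 (a point): Centre of place 1 (counted from the left) in the transmitter's switch row, 23 mm over the worktop; it belongs to receiver switch 1.
- switch2 (a joint): Travel of receiver switch 2 from the left: 0 = fully near (towards the robot), 0.014 m = fully far; starts anywhere, stays where left, 1.5 N of friction, firm stops. Its white tab, 8 x 8 mm, 17 mm tall over the box top, stands at receiver x = travel - 7 mm, y = +16 mm; the box top is clear of other things for 40 mm before and behind.
- code2 (a point): Centre of place 2 (counted from the left) in the transmitter's switch row, 23 mm over the worktop; it belongs to receiver switch 2.
- switch3 (a joint): Travel of receiver switch 3 from the left: 0 = fully near (towards the robot), 0.014 m = fully far; starts anywhere, stays where left, 1.5 N of friction, firm stops. Its white tab, 8 x 8 mm, 17 mm tall over the box top, stands at receiver x = travel - 7 mm, y = -8 mm; the box top is clear of other things for 40 mm before and behind.
- code3 (a point): Centre of place 3 (counted from the left) in the transmitter's switch row, 23 mm over the worktop; it belongs to receiver switch 3.
- switch4 (a joint): Travel of receiver switch 4 from the left: 0 = fully near (towards the robot), 0.014 m = fully far; starts anywhere, stays where left, 1.5 N of friction, firm stops. Its white tab, 8 x 8 mm, 17 mm tall over the box top, stands at receiver x = travel - 7 mm, y = -32 mm; the box top is clear of other things for 40 mm before and behind.
- code4 (a point): Centre of place 4 (counted from the left) in the transmitter's switch row, 23 mm over the worktop; it belongs to receiver switch 4.
- switch5 (a joint): Travel of receiver switch 5 from the left: 0 = fully near (towards the robot), 0.014 m = fully far; starts anywhere, stays where left, 1.5 N of friction, firm stops. Its white tab, 8 x 8 mm, 17 mm tall over the box top, stands at receiver x = travel - 7 mm, y = -56 mm; the box top is clear of other things for 40 mm before and behind.
- switch5_mid (a point): Point on the receiver's top face (40 mm high) at mid-travel of switch 5, at receiver y = -56 mm. The five switches are evenly spaced from here to switch 1.
- code5 (a point): Centre of place 5 (counted from the left) in the transmitter's switch row, 23 mm over the worktop; it belongs to receiver switch 5.
- far_a: One transmitter switch, a black 36 x 19 mm plate with an 8 x 8 x 10 mm white tab standing at its far end (away from the robot); origin at the plate's centre, which lies at one of the places code1 to code5 (which one changes from run to run).
- far_b: One transmitter switch, a black 36 x 19 mm plate with an 8 x 8 x 10 mm white tab standing at its far end (away from the robot); origin at the plate's centre, which lies at one of the places code1 to code5 (which one changes from run to run).
- far_c: One transmitter switch, a black 36 x 19 mm plate with an 8 x 8 x 10 mm white tab standing at its far end (away from the robot); origin at the plate's centre, which lies at one of the places code1 to code5 (which one changes from run to run).
- near_a: One transmitter switch, a black 36 x 19 mm plate with an 8 x 8 x 10 mm white tab standing at its near end (towards the robot); origin at the plate's centre, which lies at one of the places code1 to code5 (which one changes from run to run).
- near_b: One transmitter switch, a black 36 x 19 mm plate with an 8 x 8 x 10 mm white tab standing at its near end (towards the robot); origin at the plate's centre, which lies at one of the places code1 to code5 (which one changes from run to run).
- glue_bottle: Loose white glue bottle, 63 mm diameter, 189 mm tall, upright on the worktop behind the vice; origin at the centre of its foot, z up. A bystander.

How it is judged:
By the outcome, as a careful person would: the job done as asked, in the order asked, and still so for the second after the job is handed in, with the robot touching nothing.
It also fails if it takes over 72 s, if anything falls off the work surface, if the arm or the gripper's body presses on something with over 40 N, if the wrist force passes 120 N, or if a joint passes its speed limit or range.

## Robot

A 6-joint arm with a two-finger parallel gripper is mounted at the origin on a cart in front of the work surface, level with it; the furniture and walls round the work are solid. World frame = base frame: x ahead of the robot, y to its left, z up, the work surface at z = 0. Lengths are in mm, angles in degrees, forces in N, time in s.
With the tool pointing down it reaches from about 300 to 850 mm from the base axis. Payload 4.2 kg.
Tool frame: the origin (TCP) lies on the centre line of the jaws, within the pads' length; the fingertips stand 14 mm ahead of it and the grasp point (between the pads) lies 5 mm behind it (env.finger_overhang is the z of the fingertips in the tool frame, in mm); z points along the fingers, y is the line along which they close (so a half turn about z gives the same grasp; the last joint's range is limited). The gripper opens to 91 mm and grips with 3 to 60 N. Pads are 32 mm wide; open, the fingers measure 118 mm over their backs; the gripper's body (76 mm by 178 mm) begins 60 mm behind the grasp point.
Start: joints at [69.844, 18.312, 89.639, -0, 72.044, -1.146], TCP at [187.306, 543.653, 227.976] pointing down, gripper open.
Joint ranges: [-177.97, 177.97], [-48.28, 115.42], [12.27, 149.76], [-77.06, 257.06], [2.81, 150.46], [-146.56, 146.56]. Speed limits (degrees/s): [147.25, 147.25, 180, 180, 180, 180].

## Interface

Orientations are given as [roll, pitch, yaw] about the fixed x, y, z axes, in that order (R = Rz(yaw) Ry(pitch) Rx(roll)).
In Python, from workcell import sensors, viewer, env gives the robot as it stands. The module is installed in compiled form; this text tells all that it offers.
- The arm moves only by the tool step_arm, never from a script. Its argument "plan" is one flat list of numbers, 6 for each row, row after row: the shift along the tool's x, y, z in cm, then the turn, a rotation vector about the tool's x, y, z in rad. In form: [x, y, z, wx, wy, wz, x, y, z, wx, wy, wz, ...]. A call has 1 to 5 rows; each row shifts and turns the commanded pose from where the row before left it, along the tool's axes as they then stand; what a row does not reach is not made up. A row lasts 1/12 s, in which the tool goes at most 41.7 mm and 7.16 degrees, less where a joint would pass 70% of its speed; a pose out of reach is approached as far as the arm can. A call is refused whole if a number of a shift passes 4.17 or a number of a turn 0.125, either way. A call with a gripper value outside its range is refused whole. "hand" is the finger opening in cm, from 0 to 9.12, set as the call begins (left out, the last holds). The fingers move at their own pace and stop on an object; "newtons" is the grip in N (left out, the last holds). Time passes only in rows, so rows that do not move let the fingers close. It gives the time, the measured TCP pose, the force, the opening and the grip force at its end, in the units of the state.
- sensors.state(): the state, without advancing time (a new reading comes with each control period).
- viewer.grab_frame(name): name is "side" or "top" or "wrist"; returns a dict with "img" (420x560x3 uint8, red, green, blue), "fx", "fy", "cx", "cy" (pixels), "position" and "attitude" of the camera in the world. Camera axes: x right, y down, z forward; pixel columns grow to the right and rows downward; lengths in mm; the calibration is good to about 2 mm. A picture is of the moment at which its call begins. There is no depth.
- env.job_done(): hands the job in; it is judged then, once.
Trained networks look in a picture, given as the dict that the camera call returned (one of the last four; its "shot" number tells which), for a name from the list of things; names that differ only in an ending like _2 or _b are one class to them, and where a whole thing is asked for, a point or a joint stands for the part that bears it (a point fixed in the world has none). Each returns a list of dicts, best first, with "score" (0 to 1); they miss things now and then, are a little off and sometimes report something else, mostly with a low value. They report only what shows in the picture. A call takes as long as a camera call.
- viewer.boxes_of(name, picture): "location" ([column, row] in pixels, amid what is visible of it).
- viewer.pinpoint(name, picture): "location" ([column, row] in pixels: a listed point, or the origin of a listed thing).
The state is a dict: "time_s": time; "qpos": joint angles; "qvel": joint speeds; "effort": joint torques, N m; "ee_pos": TCP position; "ee_rot": TCP orientation; "force": force on the tool from outside, world axes, zero at the start; "torque": the same for the moment, N m; "gripper_width": finger opening in mm; "gripper_force": force on a finger pad.
Only numpy, scipy, OpenCV 4.12 (cv2) and the standard library are available. Lean on these libraries where they do the work, as an engineer would, in place of code of your own. Each camera call takes 0.05 s, during which the arm holds its last target. There are 200 camera calls.

## Working session

There is one attempt and no reset: what is moved stays moved. The work goes in short steps, Python scripts to look and compute and a tool call to move; the robot and the scene stay as the last step left them, time stands still between calls to the robot, and variables do not carry over. Pictures are saved under pics/ and viewed, at most 10 in all, crops included, and the job is handed in when it is done.

Besides the shell and the picture viewer there is one more tool, called after ">>>" as name(argument=value, ...) on one line, values as JSON. step_arm: Moves the arm, as the interface text tells. Its arguments: {"type":"object","properties":{"plan":{"type":"array","items":{"type":"number"}},"hand":{"type":"number"},"newtons":{"type":"number"}},"required":["plan"]}

```bash
mkdir -p pics; cat > h.py <<'E'
import numpy as np, cv2
from scipy.spatial.transform import Rotation as R
from workcell import sensors, viewer, env
def rot(c):
    a=np.array(c["attitude"],float)
    if a.shape==(3,3): return a
    return R.from_quat(a).as_matrix() if a.size==4 else R.from_euler('xyz',a,degrees=True).as_matrix()
def ray(c,px):
    d=rot(c)@np.array([(px[0]-c["cx"])/c["fx"],(px[1]-c["cy"])/c["fy"],1.]); return np.array(c["position"],float),d
def onz(c,px,z):
    p,d=ray(c,px); return p+d*(z-p[2])/d[2]
def proj(c,P):
    q=rot(c).T@(np.array(P,float)-np.array(c["position"])); return np.array([c["fx"]*q[0]/q[2]+c["cx"],c["fy"]*q[1]/q[2]+c["cy"]])
def save(c,n): cv2.imwrite("pics/"+n,c["img"][:,:,::-1])
E
python3 - <<'E'
from h import *
np.set_printoptions(precision=1,suppress=True)
Z=dict(receiver=0,cover_pivot=65,cover_knob=78,switch1_mid=40,switch5_mid=40,transmitter=0,code1=23,code2=23,code3=23,code4=23,code5=23,far_a=23,near_a=23,glue_bottle=0)
ims=[]
for n in("top","side"):
    c=viewer.grab_frame(n); ims.append(c["img"]); print(n,c["position"],c["attitude"],c["fx"])
    for k,z in Z.items():
        for r in viewer.pinpoint(k,c)[:3]: print(k,round(r["score"],2),np.array(r["location"]),onz(c,r["location"],z)[:2])
    save(c,n+"0.png")
print(sensors.state())
E
```

```text
top [ 341.4   -7.4 1181.8] [-170.2   -1.3  -91.2] 468.4753978046172
receiver 0.78 [387.7 213.6] [ 507.2 -308.7]
receiver 0.75 [359.6 214.2] [ 506.9 -236.3]
cover_pivot 0.9 [357.8 212.9] [ 501.  -219.5]
cover_knob 0.63 [427.8 205.1] [ 515.3 -386.9]
cover_knob 0.61 [169.9 246.6] [427. 228.]
switch1_mid 0.58 [375.6 217.7] [ 491.9 -267.8]
switch5_mid 0.87 [411.8 214.1] [ 499.3 -358.4]
transmitter 0.89 [183.2 241.8] [444.5 211.7]
transmitter 0.62 [388.6 217. ] [ 498.4 -310.5]
transmitter 0.59 [357.2 211.4] [ 514.2 -230.5]
code1 0.97 [188.7 237.7] [452.3 194.1]
code1 0.82 [197.2 242.2] [440.9 173.1]
code1 0.8 [177.9 246.1] [432.2 220.2]
code2 0.97 [188.7 237.7] [452.3 194.1]
code2 0.82 [197.2 242.2] [440.9 173.1]
code2 0.8 [177.9 246.1] [432.2 220.2]
code3 0.97 [188.7 237.7] [452.3 194.1]
code3 0.82 [197.2 242.2] [440.9 173.1]
code3 0.8 [177.9 246.1] [432.2 220.2]
code4 0.97 [188.7 237.7] [452.3 194.1]
code4 0.82 [197.2 242.2] [440.9 173.1]
code4 0.8 [177.9 246.1] [432.2 220.2]
code5 0.97 [188.7 237.7] [452.3 194.1]
code5 0.82 [197.2 242.2] [440.9 173.1]
code5 0.8 [177.9 246.1] [432.2 220.
[... 1199 characters left out ...]
 [267.2 270.6] [437.9 226.8]
code5 0.75 [272.8 260. ] [442.7 179. ]
far_a 0.61 [275.7 257.1] [440.8 163.8]
far_a 0.39 [266.1 274.4] [434.3 242.2]
far_a 0.37 [275.8 254.8] [444.6 153.8]
near_a 0.44 [267.7 265.9] [444.6 208.1]
near_a 0.43 [268.2 270.3] [436.1 224.7]
glue_bottle 0.87 [259.9 227. ] [559.5   2.1]
{'time_s': 1.5, 'qpos': array([69.8, 18.3, 89.6, -0. , 72. , -1.1]), 'qvel': array([ 0. , -0.1, -0.1, -0. ,  0.1,  0.1]), 'effort': array([ -0. , -41.2, -23.2,   0.1,   0. ,   0. ]), 'ee_pos': array([187.3, 543.7, 228. ]), 'ee_rot': array([180.,   0., 161.]), 'force': array([-0.9,  0.3,  0.7]), 'torque': array([-0. , -0.1, -0. ]), 'gripper_force': 0.0, 'gripper_width': 91.31711015443545}
```

```bash
python3 - <<'E'
import cv2,numpy as np
t=cv2.imread("pics/top0.png")
a=cv2.resize(t[205:280,130:230],None,fx=8,fy=8,interpolation=cv2.INTER_CUBIC)[:300*2]
b=cv2.resize(t[175:250,340:440],None,fx=8,fy=8,interpolation=cv2.INTER_CUBIC)
c=np.hstack([cv2.resize(a,(400,300)),cv2.resize(b,(400,300))])
o=np.vstack([c,np.hstack([cv2.resize(t,(400,300)),cv2.resize(cv2.imread("pics/side0.png"),(400,300))])])
cv2.imwrite("pics/c0.png",o)
E
```

```text
(no output)
```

View pics/c0.png

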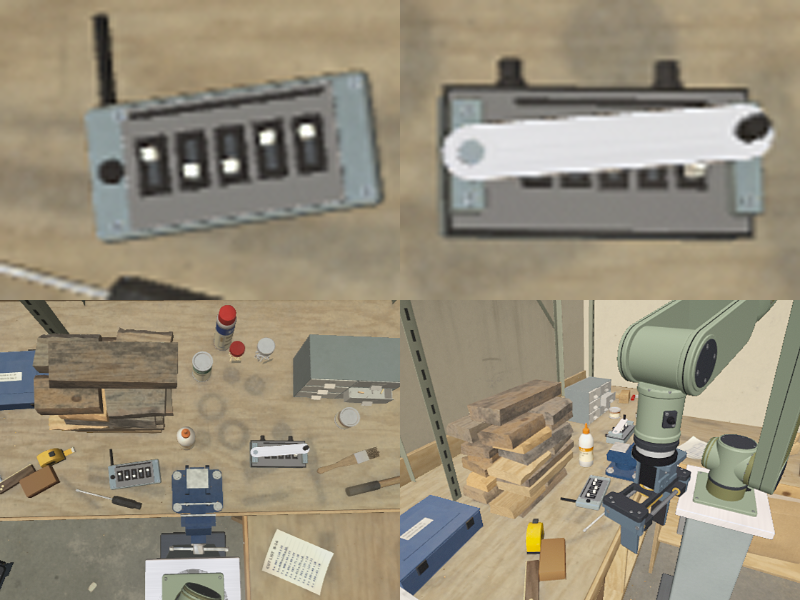

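The transmitter's tabs, at crop pixels (148,155), (190,170), (231,165), (267,137) and (306,130), read far, near, near, far, far. The receiver's cover is turned a few degrees open, with the knob at crop (752,127). I'll move over the receiver next.

>>> step_arm(plan=[-2.26,-2.83,0,0,0,0,-2.26,-2.83,0,0,0,0,-2.26,-2.83,0,0,0,0,-2.26,-2.83,0,0,0,0,-2.26,-2.83,0,0,0,0])

```text
time_s: 1.92
ee_pos: [248.2, 371.5, 228.0]
ee_rot: [180.0, 0.0, 161.0]
force: [1.4, 0.5, 0.1]
gripper_width: 91.1
gripper_force: 0.0
```

>>> step_arm(plan=[-2.26,-2.83,0,0,0,0,-2.26,-2.83,0,0,0,0,-2.26,-2.83,0,0,0,0,-2.26,-2.83,0,0,0,0,-2.26,-2.83,0,0,0,0])

```text
time_s: 2.33
ee_pos: [308.9, 200.9, 228.2]
ee_rot: [180.0, 0.0, 161.0]
force: [0.6, 0.1, 0.4]
gripper_width: 91.4
gripper_force: 0.0
```

>>> step_arm(plan=[-2.26,-2.83,0,0,0,0,-2.26,-2.83,0,0,0,0,-2.26,-2.83,0,0,0,0,-2.26,-2.83,0,0,0,0,-2.26,-2.83,0,0,0,0])

```text
time_s: 2.75
ee_pos: [369.8, 30.1, 228.3]
ee_rot: [180.0, 0.1, 161.0]
force: [1.9, 1.2, -0.5]
gripper_width: 91.0
gripper_force: 0.0
```

>>> step_arm(plan=[-2.26,-2.83,0,0,0,0,-2.26,-2.83,0,0,0,0,-2.26,-2.83,0,0,0,0,-2.26,-2.83,0,0,0,0,-2.26,-2.83,0,0,0,0])

```text
time_s: 3.17
ee_pos: [430.5, -140.7, 228.1]
ee_rot: [180.0, 0.0, 160.9]
force: [0.3, 0.5, 0.2]
gripper_width: 91.2
gripper_force: 0.0
```

>>> step_arm(plan=[-2.26,-2.83,0,0,0,0,-2.26,-2.83,0,0,0,0,-2.26,-2.83,0,0,0,0,-2.26,-2.83,0,0,0,0,-2.26,-2.83,0,0,0,0])

```text
time_s: 3.58
ee_pos: [491.3, -311.1, 227.9]
ee_rot: [180.0, 0.0, 161.0]
force: [-0.1, -0.3, 0.3]
gripper_width: 91.1
gripper_force: 0.0
```

>>> step_arm(plan=[0,0,0,0,0,0.124,0,0,0,0,0,0.124,0,0,0,0,0,0.124,0,0,0,0,0,0.124,0,0,0,0,0,0.124], hand=5)

```text
time_s: 4.0
ee_pos: [491.0, -309.5, 227.8]
ee_rot: [-180.0, -0.0, 125.1]
force: [-0.4, -1.4, 0.7]
gripper_width: 60.7
gripper_force: 0.0
```

>>> step_arm(plan=[0,0,0,0,0,0.124,0,0,0,0,0,0.124,0,0,0,0,0,0.124,0,0,0,0,0,0.124,0,0,0,0,0,0.124])

```text
time_s: 4.42
ee_pos: [491.0, -309.3, 227.9]
ee_rot: [180.0, -0.0, 89.6]
force: [0.6, -0.1, -0.2]
gripper_width: 50.1
gripper_force: 0.0
```

```bash
python3 - <<'E'
from h import *
np.set_printoptions(precision=1,suppress=True)
Z=dict(receiver=0,cover_pivot=65,cover_knob=78,switch1_mid=40,switch5_mid=40)
s=sensors.state(); print(s["time_s"],s["ee_pos"],s["ee_rot"],s["force"])
for n in("wrist","top"):
    c=viewer.grab_frame(n); print(n,c["position"],c["attitude"])
    for k,z in Z.items():
        for r in viewer.pinpoint(k,c)[:2]: print(k,round(r["score"],2),np.array(r["location"]),onz(c,r["location"],z)[:2])
    save(c,n+"1.png")
E
```

```text
4.4167 [ 491.  -309.3  227.9] [180.   -0.   89.6] [ 0.6 -0.1 -0.2]
wrist [ 491.8 -231.1  384.4] [164.3   0.   -0.4]
receiver 0.79 [279.  172.6] [ 500.3 -301.5]
cover_pivot 0.93 [275.2  87.8] [ 495.7 -216. ]
cover_knob 0.69 [295.3 278.1] [ 514.  -389.3]
switch1_mid 0.64 [279.4 138.4] [ 499.8 -261. ]
switch5_mid 0.86 [275.7 237.3] [ 495.9 -362.1]
top [ 341.4   -7.4 1181.8] [-170.2   -1.3  -91.2]
receiver 0.86 [386.1 215.9] [ 501.3 -304.2]
cover_pivot 0.82 [356.6 211.2] [ 505.2 -216.8]
cover_pivot 0.29 [262.  194.9] [549.   11.4]
switch1_mid 0.71 [358.4 214.3] [ 501.1 -225.6]
switch1_mid 0.68 [373.1 214.3] [ 500.5 -262.1]
switch5_mid 0.84 [412.7 216.7] [ 492.8 -360.2]
```

View pics/wrist1.png

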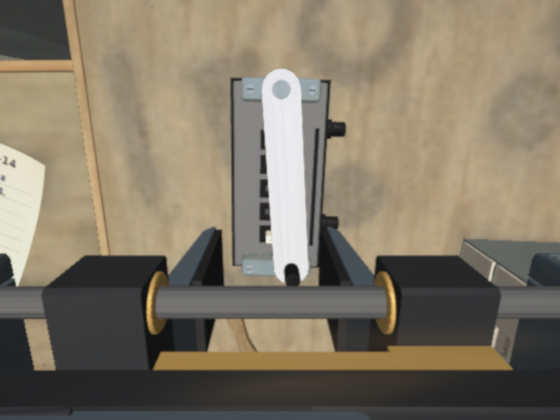

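The wrist view shows the pivot disc at (282,89), the knob top and side around (291,272), the box's left and right edges near columns 232 and 328, and switch plates down column 265. The network puts the pivot 7 px left of where I see it, so I'll measure it from edges.

```bash
cat > m.py <<'E'
from h import *
np.set_printoptions(precision=1,suppress=True)
im=cv2.cvtColor(cv2.imread("pics/wrist1.png"),cv2.COLOR_BGR2RGB)
E
python3 - <<'E'
from m import *
c=viewer.grab_frame("wrist")
f=lambda px,z:onz(c,px,z)[:2]
print("pivot",f((282,89),65))
print("knob foot/top",f((290,265),65),f((291,273),78),f((292,281),91))
# box top-face edges from gradient at several rows
g=cv2.cvtColor(c["img"],cv2.COLOR_RGB2GRAY).astype(float)
for r in (110,130,150,170,190,210):
    row=g[r-2:r+3].mean(0); print(r,[int(v) for v in row[226:240]],[int(v) for v in row[318:338]])
col=g[:,236:242].mean(1); print([int(v) for v in col[70:95]],[int(v) for v in col[255:280]])
for n,e in (("L",(235,110)),("L",(235,210)),("R",(327,110)),("R",(325,210))): print(n,f(e,40),f(e,0))
# predicted projection with guess receiver (499,-305) yaw -1..: corners
big=cv2.resize(c["img"][60:290,215:345],None,fx=4,fy=4,interpolation=cv2.INTER_CUBIC)[:,:,::-1]
cv2.imwrite("pics/w1b.png",cv2.resize(cv2.rotate(big,cv2.ROTATE_90_COUNTERCLOCKWISE),(800,452)))
E
```

```text
pivot [ 500.9 -216.9]
knob foot/top [ 510.  -381.7] [ 510.3 -383.9] [ 510.5 -385.4]
110 [143, 142, 141, 140, 131, 93, 52, 60, 101, 125, 132, 134, 133, 134] [132, 132, 132, 132, 132, 131, 130, 117, 89, 58, 62, 109, 143, 156, 159, 160, 161, 162, 162, 162]
130 [142, 143, 142, 142, 133, 94, 52, 60, 102, 125, 132, 133, 133, 133] [58, 86, 116, 129, 132, 128, 112, 77, 46, 34, 35, 36, 37, 35, 33, 35, 35, 36, 36, 36]
150 [144, 144, 145, 145, 135, 96, 52, 60, 102, 125, 132, 133, 133, 133] [93, 120, 130, 131, 126, 106, 71, 60, 100, 143, 160, 163, 163, 163, 164, 164, 164, 163, 164, 164]
170 [160, 157, 155, 152, 141, 104, 61, 62, 102, 126, 132, 133, 133, 133] [127, 131, 130, 119, 89, 57, 69, 118, 147, 154, 154, 152, 152, 150, 149, 147, 146, 144, 143, 143]
190 [166, 167, 166, 166, 156, 115, 66, 62, 102, 125, 132, 133, 133, 133] [130, 128, 114, 80, 53, 78, 118, 136, 139, 140, 141, 140, 141, 141, 142, 143, 143, 142, 141, 140]
210 [161, 163, 166, 166, 155, 114, 66, 62, 102, 125, 131, 132, 132, 132] [124, 104, 70, 61, 99, 128, 137, 138, 138, 138, 138, 139, 140, 141, 142, 143, 142, 140, 139, 138]
[139, 139, 139, 138, 137, 137, 129, 99, 61, 47, 78, 117, 130, 132, 132, 132, 131, 132, 132, 132, 132, 132, 132, 132, 132] [130, 129, 129, 128, 128, 129, 129, 129, 125, 108, 102, 131, 144, 145, 144, 142, 142, 144, 144, 142, 144, 144, 145, 144, 144]
L [ 457.6 -234.5] [ 453.7 -234.9]
L [ 454.8 -332.5] [ 450.6 -344.3]
R [ 544.1 -234.6] [ 550.2 -235.1]
R [ 546.2 -332.6] [ 552.6 -344.4]
```

View pics/w1b.png

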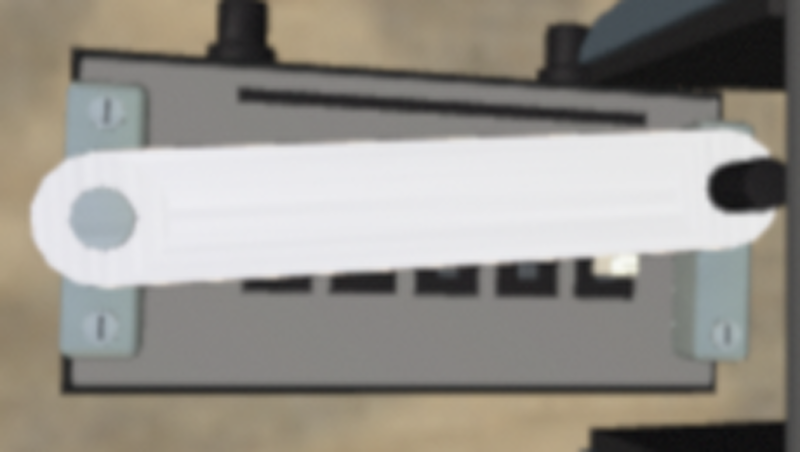

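```bash
python3 - <<'E'
from m import *
c=viewer.grab_frame("wrist")
f=lambda px,z:onz(c,px,z)[:2]
for e in ((230.9,110),(230.9,150),(231,190),(231,210)): print("L",f(e,40))
for e in ((328.8,110),(325.8,150),(324.7,170),(322.7,190),(321.7,210)): print("R",f(e,40))
print("far-left end",f((239,77.3),40),"right end",f((239,265),40))
# switch plates: centres in rotated crop 800x452 (scale 800/230)
k=800/230
# rotated ccw: X=row-60 ; Y = 344-col
for X in (277,362,447,527,605):
    for Y in (294,): print("plate near edge",f((345-Y/k,60+X/k),40))
print("tab5 near top", f((345-264/k,60+625/k),57))
E
```

```text
L [ 453.8 -234.5]
L [ 452.6 -271.9]
L [ 451.4 -311.7]
L [ 450.8 -332.5]
R [ 545.8 -234.7]
R [ 544.5 -272.1]
R [ 544.2 -291.6]
R [ 543.  -311.8]
R [ 542.8 -332.6]
far-left end [ 462.1 -205.6] right end [ 457.3 -393.4]
plate near edge [ 481.3 -262.1]
plate near edge [ 481.1 -285.7]
plate near edge [ 480.9 -310.2]
plate near edge [ 480.7 -334.2]
plate near edge [ 480.4 -358.4]
tab5 near top [ 489.4 -358.2]
```

>>> step_arm(plan=[-3.8,1.0,0,0,0,0.019,-3.85,1.0,0,0,0,0,0,0,3.6,0,0,0,0,0,3.6,0,0,0,0,0,3.6,0,0,0])

```text
time_s: 5.53
ee_pos: [510.5, -387.0, 119.0]
ee_rot: [179.9, 0.1, 88.8]
force: [0.6, -0.1, 0.3]
gripper_width: 49.6
gripper_force: 0.0
```

>>> step_arm(plan=[0,0,1.8,0,0,0,0,0,1.8,0,0,0,0,0,0,0,0,0])

```text
time_s: 5.78
ee_pos: [508.1, -384.4, 79.6]
ee_rot: [-179.6, -0.3, 88.9]
force: [-0.5, 0.8, -0.9]
gripper_width: 49.9
gripper_force: 0.0
```

>>> step_arm(plan=[0,0,0,0,0,0,0,0,0,0,0,0,0,0,0,0,0,0,0,0,0,0,0,0,0,0,0,0,0,0], hand=1.0, newtons=5)

```text
time_s: 6.2
ee_pos: [510.7, -386.3, 85.2]
ee_rot: [179.9, 0.1, 88.9]
force: [0.3, 1.2, 0.1]
gripper_width: 19.3
gripper_force: 0.0
```

```bash
python3 - <<'E'
from m import *
c=viewer.grab_frame("wrist"); save(c,"w2.png"); s=sensors.state(); print(s["ee_pos"],s["ee_rot"],s["force"],s["gripper_width"],s["gripper_force"])
for k in ("cover_knob","cover_pivot"):
    for r in viewer.pinpoint(k,c)[:2]: print(k,r["score"],onz(c,r["location"],78 if "knob" in k else 65))
E
```

```text
[ 510.6 -386.2   84.9] [179.9   0.1  88.9] [0.1 0.5 0.4] 15.429903088444792 0.0313057447783649
cover_knob 0.97 [ 511.  -384.4   78. ]
```

View pics/w2.png

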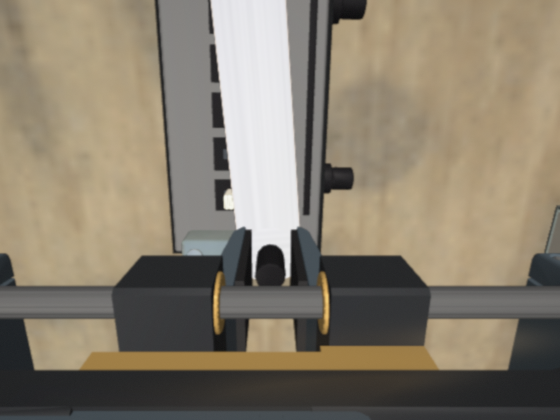

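The knob sits centred between the fingers at (270,263). Next I'll work out the arc.

```bash
cat > arc.py <<'E'
from m import *
def arc(a,b,n,P=(501,-217),yaw=88.9,r=169,start=None):
    ph=np.radians(np.linspace(a,b,n+1)); K=np.c_[P[0]+r*np.sin(ph),P[1]-r*np.cos(ph)]
    if start is not None: K[0]=start
    d=np.diff(K,axis=0); y=np.radians(yaw); tx=np.array([np.cos(y),np.sin(y)]); ty=np.array([np.sin(y),-np.cos(y)])
    return np.round(np.c_[d@tx,d@ty]/10,2)
E
python3 -c "
from arc import *
np.set_printoptions(precision=2,suppress=True)
print(arc(3.3,95.3,15,start=(510.6,-386)))"
```

```text
[[ 0.26  1.81]
 [ 0.43  1.76]
 [ 0.61  1.7 ]
 [ 0.79  1.63]
 [ 0.96  1.53]
 [ 1.12  1.42]
 [ 1.26  1.29]
 [ 1.39  1.15]
 [ 1.51  1.  ]
 [ 1.61  0.83]
 [ 1.69  0.65]
 [ 1.75  0.47]
 [ 1.79  0.28]
 [ 1.81  0.09]
 [ 1.81 -0.11]]
```

>>> step_arm(plan=[0.26,1.81,0,0,0,0,0.43,1.76,0,0,0,0,0.61,1.7,0,0,0,0,0.79,1.63,0,0,0,0,0.96,1.53,0,0,0,0])

```text
time_s: 6.77
ee_pos: [596.0, -357.5, 84.4]
ee_rot: [180.0, 0.1, 88.8]
force: [-1.1, -1.0, 2.5]
gripper_width: 14.7
gripper_force: 5.0
```

>>> step_arm(plan=[1.12,1.42,0,0,0,0,1.26,1.29,0,0,0,0,1.39,1.15,0,0,0,0,1.51,1.0,0,0,0,0,1.61,0.83,0,0,0,0])

```text
time_s: 7.18
ee_pos: [654.3, -287.8, 83.9]
ee_rot: [-180.0, -0.0, 88.9]
force: [-1.3, 0.3, 1.9]
gripper_width: 14.9
gripper_force: 5.0
```

>>> step_arm(plan=[1.69,0.65,0,0,0,0,1.75,0.47,0,0,0,0,1.79,0.28,0,0,0,0,1.81,0.09,0,0,0,0,1.81,-0.11,0,0,0,0])

```text
time_s: 7.6
ee_pos: [668.0, -199.3, 83.6]
ee_rot: [-179.8, -0.0, 88.9]
force: [-5.0, -2.1, 3.6]
gripper_width: 14.8
gripper_force: 5.0
```

>>> step_arm(plan=[0,0,0,0,0,0,0,0,0,0,0,0])

```text
time_s: 7.77
ee_pos: [667.9, -199.1, 83.7]
ee_rot: [-179.9, -0.1, 88.9]
force: [-3.8, -0.2, 1.7]
gripper_width: 14.6
gripper_force: 5.0
```

```bash
python3 - <<'E'
from m import *
c=viewer.grab_frame("top"); save(c,"t3.png"); s=sensors.state(); print(s["ee_pos"],s["ee_rot"],s["force"],s["gripper_width"],s["gripper_force"])
w=viewer.grab_frame("wrist")
for k in ("cover_knob","cover_pivot"):
  for q in(c,w):
    for r in viewer.pinpoint(k,q)[:1]: print(k,r["score"],onz(q,r["location"],78 if "knob" in k else 65))
a=cv2.resize(c["img"][130:255,320:450],(416,400),interpolation=cv2.INTER_CUBIC)
b=cv2.resize(w["img"],(384,400))
cv2.imwrite("pics/c3.png",np.hstack([a,b])[:,:,::-1])
E
```

```text
[ 668.  -200.1   83.7] [-179.9   -0.    88.9] [-3.2  0.9  1.5] 14.713018481486047 4.999761208891869
cover_knob 0.61 [ 668.3 -194.8   78. ]
```

View pics/c3.png

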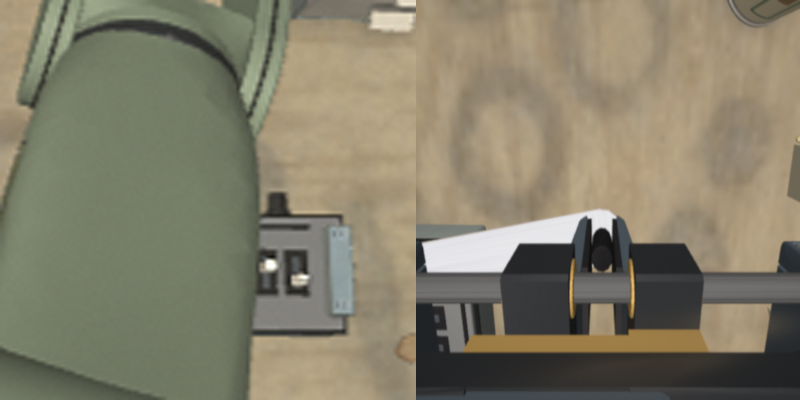

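The cover now stands at about 95°, with the knob still in the grip. I'll release it, raise, and hover over the switches.

>>> step_arm(plan=[0,0,0,0,0,0,0,0,0,0,0,0,0,0,0,0,0,0,0,0,-3,0,0,0,0,0,-3.6,0,0,0], hand=6)

```text
time_s: 8.48
ee_pos: [667.7, -200.7, 147.1]
ee_rot: [-179.7, -0.1, 88.8]
force: [1.0, -0.0, -0.6]
gripper_width: 45.3
gripper_force: 0.0
```

>>> step_arm(plan=[0,0,-3.8,0,0,0,0,0,-3.8,0,0,0,-2.22,-2.8,0,0,0,0,-2.22,-2.8,0,0,0,0,-2.22,-2.8,0,0,0,0])

```text
time_s: 8.9
ee_pos: [584.0, -266.8, 227.0]
ee_rot: [179.8, 0.1, 88.9]
force: [-0.3, -0.6, -0.0]
gripper_width: 60.0
gripper_force: 0.0
```

>>> step_arm(plan=[-2.22,-2.8,0,0,0,0,-2.22,-2.8,0,0,0,0,-2.22,-2.8,0,0,0,0,0,0,0,0,0,0,0,0,0,0,0,0])

```text
time_s: 9.32
ee_pos: [497.8, -332.4, 226.5]
ee_rot: [179.9, 0.0, 88.7]
force: [1.3, -0.2, -0.2]
gripper_width: 60.1
gripper_force: 0.0
```

```bash
python3 - <<'E'
from m import *
w=viewer.grab_frame("wrist"); s=sensors.state(); print(s["time_s"],s["ee_pos"],s["ee_rot"],w["position"],w["attitude"],s["gripper_width"])
for k,z in dict(switch1_mid=40,switch5_mid=40,cover_pivot=65,receiver=0,cover_knob=78).items():
    for r in viewer.pinpoint(k,w)[:1]: print(k,r["score"],r["location"],onz(w,r["location"],z))
save(w,"w4.png")
cv2.imwrite("pics/w4b.png",cv2.resize(w["img"][20:300,90:465],(800,597),interpolation=cv2.INTER_CUBIC)[:,:,::-1])
h=w["img"].min(2)
n,l,st,ce=cv2.connectedComponentsWithStats((h>185).astype(np.uint8))
for i in range(1,n):
    if 10<st[i,4]<300: print(st[i],ce[i],onz(w,ce[i],57))
E
```

```text
9.3667 [ 498.7 -331.6  226.3] [179.9   0.   88.8] [ 499.4 -254.1  383. ] [164.3  -0.1  -1.4] 59.7119939111922
switch1_mid 0.81 [272.7, 112.9] [ 501.8 -260.5   40. ]
switch5_mid 0.83 [273.2, 211.9] [ 500.1 -357.5   40. ]
cover_pivot 0.89 [268.4, 60.5] [ 499.  -217.5   65. ]
receiver 0.85 [269.3, 152.7] [ 497.5 -302.7    0. ]
cover_knob 0.55 [481.0, 23.8] [ 666.1 -196.2   78. ]
[264 111   9   9  77] [268. 115.] [ 497.4 -261.9   57. ]
[262 137   8  10  76] [265.6 141.5] [ 494.6 -285.3   57. ]
[261 163   9  10  71] [265.1 167.4] [ 493.5 -309.    57. ]
[270 188   8  10  65] [273.2 192.4] [ 500.5 -333.1   57. ]
[260 211   7  11  72] [262.8 216. ] [ 490.  -356.3   57. ]
[488 238   6  20  34] [490.5 245.5] [ 714.4 -392.4   57. ]
```

View pics/w4b.png

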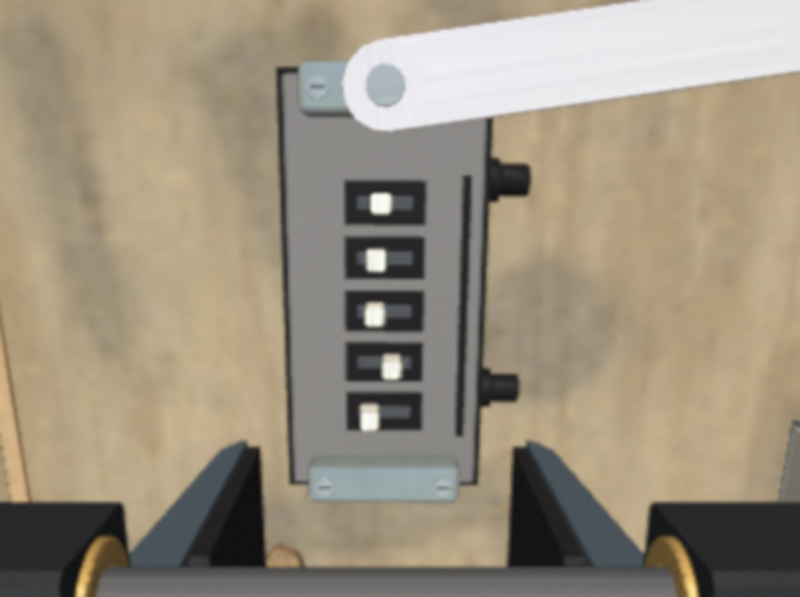

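The view confirms the cover is well aside. The plates lie along column 270, with tabs at rows 115 to 216 between columns 263 and 273. I'll narrow the jaws and come down astride switches 4 and 5.

>>> step_arm(plan=[-1.3,-0.05,0,0,0,0,0,0,3.4,0,0,0,0,0,3.4,0,0,0,0,0,3.0,0,0,0,0,0,2.0,0,0,0], hand=3.6)

```text
time_s: 10.03
ee_pos: [496.7, -343.8, 104.7]
ee_rot: [-179.8, -0.1, 88.9]
force: [-0.0, -0.5, -0.1]
gripper_width: 35.8
gripper_force: 0.0
```

>>> step_arm(plan=[0,0,0,0,0,0,0,0,0,0,0,0,0,0,0,0,0,0])

```text
time_s: 10.28
ee_pos: [498.7, -345.0, 109.3]
ee_rot: [179.9, 0.1, 88.9]
force: [0.3, -0.3, 0.8]
gripper_width: 36.3
gripper_force: 0.0
```

```bash
python3 - <<'E'
from m import *
w=viewer.grab_frame("wrist"); s=sensors.state(); print(s["time_s"],s["ee_pos"],s["ee_rot"],s["gripper_width"],s["force"])
save(w,"w5.png")
h=w["img"].min(2)
n,l,st,ce=cv2.connectedComponentsWithStats((h>185).astype(np.uint8))
for i in range(1,n):
    if 10<st[i,4]<300: print(st[i],ce[i],onz(w,ce[i],57))
E
```

```text
10.3333 [ 498.8 -345.1  109.8] [179.8   0.1  88.9] 35.787617097366855 [ 0.   0.2 -0.4]
[215   0   8   3  22] [218.5   1.1] [ 474.1 -213.1   57. ]
[215   9   8   5  31] [218.2  10.7] [ 473.7 -217.6   57. ]
[260  10  20   8  96] [269.8  13.9] [ 501.  -219.7   57. ]
[259  90  14  15 196] [265.4  96.9] [ 497.6 -261.8   57. ]
[255 132  14  15 193] [261.3 139.1] [ 494.6 -285.3   57. ]
[254 171  14  16 194] [260.7 178.5] [ 493.7 -308.6   57. ]
[267 207  13  19 221] [272.9 215.9] [ 500.6 -332.3   57. ]
[251 241  12  20 225] [256.7 250.6] [ 489.8 -355.2   57. ]
```

>>> step_arm(plan=[0,-0.1,1.5,0,0,0,0,0,1.5,0,0,0,0,0,1.2,0,0,0,0,0,0.7,0,0,0,0,0,0,0,0,0])

```text
time_s: 10.75
ee_pos: [496.6, -344.0, 58.9]
ee_rot: [-180.0, -0.0, 88.9]
force: [-0.1, -0.3, -0.0]
gripper_width: 35.8
gripper_force: 0.0
```

>>> step_arm(plan=[0,0.8,0,0,0,0,0,0.6,0,0,0,0,0,0.4,0,0,0,0,0,0.2,0,0,0,0,0,0,0,0,0,0])

```text
time_s: 11.17
ee_pos: [517.5, -344.7, 59.6]
ee_rot: [179.9, 0.1, 88.9]
force: [-0.8, -0.2, 0.7]
gripper_width: 36.3
gripper_force: 0.4
```

>>> step_arm(plan=[0,0.1,0,0,0,0,0,0,0,0,0,0,0,0.1,0,0,0,0,0,0,0,0,0,0])

```text
time_s: 11.5
ee_pos: [517.8, -344.6, 59.0]
ee_rot: [-179.9, -0.0, 88.9]
force: [-3.6, -0.8, 4.0]
gripper_width: 36.2
gripper_force: 2.4
```

>>> step_arm(plan=[0,0.15,0,0,0,0,0,0,0,0,0,0,0,0.15,0,0,0,0,0,0,0,0,0,0])

```text
time_s: 11.83
ee_pos: [518.8, -344.5, 58.9]
ee_rot: [-179.7, -0.0, 88.9]
force: [-10.3, -2.4, 6.5]
gripper_width: 37.7
gripper_force: 5.0
```

>>> step_arm(plan=[0,0.2,0,0,0,0,0,0,0,0,0,0,0,0,0,0,0,0])

```text
time_s: 12.08
ee_pos: [520.6, -344.6, 58.9]
ee_rot: [-179.6, -0.0, 88.9]
force: [-10.2, -2.1, 6.8]
gripper_width: 41.6
gripper_force: 5.0
```

```bash
cat > look.py <<'E'
from m import *
w=viewer.grab_frame("wrist"); s=sensors.state(); print(s["time_s"],s["ee_pos"],s["ee_rot"],s["gripper_width"],s["force"])
h=w["img"].min(2)
n,l,st,ce=cv2.connectedComponentsWithStats((h>185).astype(np.uint8))
for i in range(1,n):
    p=onz(w,ce[i],57)
    if 10<st[i,4]<900 and 470<p[0]<530 and -370<p[1]<-240: print(st[i],p, "local x",p[0]-(498.5+(p[1]+309.5)*.024))
E
python3 look.py
```

```text
12.1333 [ 520.5 -344.6   58.9] [-179.6   -0.    88.9] 41.15626581140044 [-8.9 -1.5  6.4]
[204  88  19  18 325] [ 497.7 -261.9   57. ] local x -1.9077125252771907
[202 141  20  21 354] [ 495.2 -285.2   57. ] local x -3.93141067033082
[203 189  20  24 375] [ 494.1 -308.    57. ] local x -4.390546190518364
[229 234  17  27 397] [ 504.7 -331.4   57. ] local x 6.731917758451345
[232 276  15  10 123] [ 504.9 -349.    57. ] local x 7.338888744334042
```

Both tabs are at the far stop (+7). Now back to the middle, across to switches 2 and 3, and push near.

>>> step_arm(plan=[0,-0.9,0,0,0,0,0,-0.9,0,0,0,0,0,-0.9,0,0,0,0,0,0,0,0,0,0], hand=3.6, newtons=20)

```text
time_s: 12.47
ee_pos: [495.1, -343.6, 58.8]
ee_rot: [-180.0, -0.1, 88.8]
force: [0.1, 0.3, -0.2]
gripper_width: 35.8
gripper_force: 0.0
```

>>> step_arm(plan=[1.6,0,0,0,0,0,1.6,0,0,0,0,0,1.55,0,0,0,0,0,0,0,0,0,0,0])

```text
time_s: 12.8
ee_pos: [497.3, -292.5, 58.7]
ee_rot: [-179.9, -0.1, 89.0]
force: [-0.6, 0.2, -0.9]
gripper_width: 36.3
gripper_force: 0.0
```

>>> step_arm(plan=[0,-0.8,0,0,0,0,0,-0.6,0,0,0,0,0,-0.4,0,0,0,0,0,-0.2,0,0,0,0,0,0,0,0,0,0])

```text
time_s: 13.22
ee_pos: [477.3, -296.4, 59.0]
ee_rot: [180.0, -0.0, 88.8]
force: [0.5, 0.2, -0.3]
gripper_width: 36.1
gripper_force: 0.4
```

>>> step_arm(plan=[0,-0.1,0,0,0,0,0,-0.1,0,0,0,0,0,-0.1,0,0,0,0,0,0,0,0,0,0])

```text
time_s: 13.55
ee_pos: [477.0, -296.5, 59.0]
ee_rot: [179.7, 0.0, 88.8]
force: [8.6, 2.3, -4.8]
gripper_width: 36.3
gripper_force: 3.8
```

```bash
python3 look.py
```

```text
13.6 [ 476.9 -296.5   59. ] [179.7   0.   88.8] 35.767062560043605 [ 8.   1.9 -3.7]
[305 189  17  22 335] [ 497.2 -260.5   57. ] local x -2.446942382708187
[292 234  16  24 348] [ 491.1 -283.5   57. ] local x -8.003159624855698
[292 275  13  10 118] [ 490.2 -301.3   57. ] local x -8.479864316827957
```

>>> step_arm(plan=[0,-0.15,0,0,0,0,0,-0.15,0,0,0,0,0,0,0,0,0,0])

```text
time_s: 13.85
ee_pos: [476.8, -296.5, 59.0]
ee_rot: [179.4, 0.1, 88.7]
force: [15.3, 3.7, -9.7]
gripper_width: 36.0
gripper_force: 7.5
```

>>> step_arm(plan=[0,0.9,0,0,0,0,0,0.9,0,0,0,0,0,0.8,0,0,0,0,0,0,0,0,0,0])

```text
time_s: 14.18
ee_pos: [499.0, -297.1, 59.0]
ee_rot: [179.9, 0.0, 88.9]
force: [0.0, 0.6, 0.6]
gripper_width: 36.1
gripper_force: 0.0
```

>>> step_arm(plan=[1.4,0,0,0,0,0,1.3,0,0,0,0,0,0.8,0,0,0,0,0,0,0,0,0,0,0])

```text
time_s: 14.52
ee_pos: [497.3, -259.0, 58.9]
ee_rot: [-179.9, -0.1, 89.0]
force: [-0.9, 1.1, 0.2]
gripper_width: 35.9
gripper_force: 0.0
```

>>> step_arm(plan=[0,0.8,0,0,0,0,0,0.6,0,0,0,0,0,0.4,0,0,0,0,0,0.2,0,0,0,0,0,0,0,0,0,0])

```text
time_s: 14.93
ee_pos: [518.9, -262.3, 58.8]
ee_rot: [180.0, 0.0, 88.9]
force: [0.5, -0.4, -0.1]
gripper_width: 35.9
gripper_force: 0.0
```

>>> step_arm(plan=[0,0.2,0,0,0,0,0,0.2,0,0,0,0,0,0.1,0,0,0,0,0,0,0,0,0,0])

```text
time_s: 15.27
ee_pos: [520.3, -262.2, 58.6]
ee_rot: [-179.6, -0.0, 88.9]
force: [-7.9, -1.2, 4.4]
gripper_width: 36.3
gripper_force: 3.8
```

```bash
python3 look.py
```

```text
15.3167 [ 520.3 -262.3   58.6] [-179.6   -0.    88.9] 35.9859305169934 [-7.9 -1.   4.6]
[235 262  15  18 240] [ 506.3 -261.4   57. ] local x 6.682056876907154
```

>>> step_arm(plan=[0,0.2,0,0,0,0,0,0,0,0,0,0,0,-0.9,0,0,0,0,0,-0.9,0,0,0,0,0,-0.8,0,0,0,0])

```text
time_s: 15.73
ee_pos: [498.9, -261.6, 58.9]
ee_rot: [179.9, 0.0, 88.8]
force: [-0.1, -1.0, -0.4]
gripper_width: 35.7
gripper_force: 0.0
```

>>> step_arm(plan=[0,0,0,0,0,0,0,0,-4.1,0,0,0,0,0,-4.1,0,0,0,0,0,-4.1,0,0,0,0,0,-4.1,0,0,0])

```text
time_s: 16.15
ee_pos: [499.3, -261.4, 224.9]
ee_rot: [179.9, -0.0, 88.9]
force: [0.4, -0.6, 0.4]
gripper_width: 36.0
gripper_force: 0.0
```

>>> step_arm(plan=[-3.5,0,0,0,0,0,-3.5,0,0,0,0,0,0,0,0,0,0,0,0,0,0,0,0,0], hand=5)

```text
time_s: 16.48
ee_pos: [497.8, -332.7, 222.7]
ee_rot: [180.0, -0.0, 88.7]
force: [0.5, 0.0, -0.4]
gripper_width: 50.2
gripper_force: 0.0
```

```bash
python3 look.py; python3 - <<'E'
from m import *
w=viewer.grab_frame("wrist")
for k,z in dict(cover_pivot=65,cover_knob=78).items():
    for r in viewer.pinpoint(k,w)[:1]: print(k,r["score"],r["location"],onz(w,r["location"],z))
cv2.imwrite("pics/w6b.png",cv2.resize(w["img"][20:300,90:560],(800,477),interpolation=cv2.INTER_CUBIC)[:,:,::-1])
E
```

```text
16.5333 [ 497.7 -331.6  222.5] [-180.    -0.1   88.8] 49.78224715408451 [0.4 0.3 0.3]
[274 111   9   9  78] [ 506.  -262.2   57. ] local x 6.392145974156392
[258 137   9  10  80] [ 491.4 -285.3   57. ] local x -7.646536458889159
[258 164   9   9  73] [ 490.9 -309.1   57. ] local x -7.561605744161966
[274 188   8  10  73] [ 504.2 -332.7   57. ] local x 6.212719651650389
[273 212   8  11  81] [ 503.1 -356.7   57. ] local x 5.703617854540369
cover_pivot 0.71 [267.0, 60.5] [ 497.2 -216.9   65. ]
cover_knob 0.65 [485.8, 24.6] [ 667.  -196.3   78. ]
```

View pics/w6b.png

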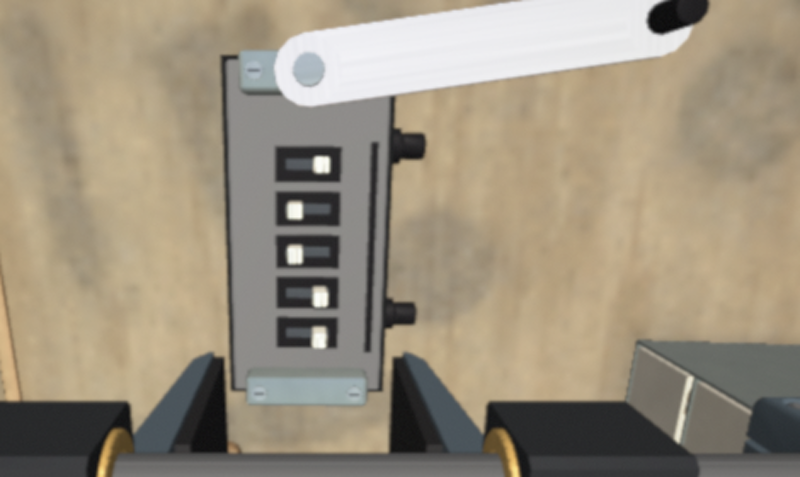

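All five tabs now match far, near, near, far, far, and the cover's knob is at crop (680,12). Back to the knob.

>>> step_arm(plan=[2.22,2.8,0,0,0,0,2.22,2.8,0,0,0,0,2.22,2.8,0,0,0,0,2.22,2.8,0,0,0,0,2.22,2.8,0,0,0,0])

```text
time_s: 17.1
ee_pos: [641.1, -221.0, 223.0]
ee_rot: [180.0, -0.0, 88.9]
force: [0.8, -0.4, 0.2]
gripper_width: 49.9
gripper_force: 0.0
```

>>> step_arm(plan=[2.22,2.8,0,0,0,0,0,0,0,0,0,0,0,0,3.4,0,0,0,0,0,3.4,0,0,0,0,0,2.5,0,0,0])

```text
time_s: 17.52
ee_pos: [667.4, -200.1, 127.4]
ee_rot: [-179.9, -0.0, 89.0]
force: [-0.0, 0.8, -0.4]
gripper_width: 50.2
gripper_force: 0.0
```

>>> step_arm(plan=[0,0,2.0,0,0,0,0,0,1.5,0,0,0,0,0,0.9,0,0,0,0,0,0,0,0,0,0,0,0,0,0,0])

```text
time_s: 17.93
ee_pos: [668.5, -201.4, 86.1]
ee_rot: [180.0, -0.0, 88.9]
force: [-0.3, -0.9, 0.7]
gripper_width: 49.9
gripper_force: 0.0
```

>>> step_arm(plan=[0,0,0,0,0,0,0,0,0,0,0,0,0,0,0,0,0,0,0,0,0,0,0,0,0,0,0,0,0,0], hand=1.0, newtons=5)

```text
time_s: 18.35
ee_pos: [668.6, -201.8, 86.5]
ee_rot: [179.9, 0.0, 88.9]
force: [-0.1, -0.1, 0.1]
gripper_width: 19.7
gripper_force: 0.0
```

>>> step_arm(plan=[0,0,0,0,0,0,0,0,0,0,0,0])

```text
time_s: 18.52
ee_pos: [668.2, -201.8, 86.3]
ee_rot: [-180.0, 0.0, 88.9]
force: [-2.1, 0.3, 1.8]
gripper_width: 15.0
gripper_force: 5.0
```

```bash
python3 -c "
from arc import *
np.set_printoptions(precision=2,suppress=True)
s=sensors.state(); p=s['ee_pos'];print(p,s['gripper_width'],s['gripper_force'])
print(arc(95.3,-2.7,20))"
```

```text
[ 668.21 -201.78   86.27] 15.021956008002498 5.000105202198029
[[-1.44  0.1 ]
 [-1.44 -0.02]
 [-1.44 -0.15]
 [-1.42 -0.27]
 [-1.39 -0.39]
 [-1.35 -0.51]
 [-1.3  -0.62]
 [-1.25 -0.73]
 [-1.18 -0.83]
 [-1.1  -0.93]
 [-1.02 -1.02]
 [-0.93 -1.11]
 [-0.83 -1.18]
 [-0.73 -1.25]
 [-0.62 -1.31]
 [-0.5  -1.35]
 [-0.39 -1.39]
 [-0.27 -1.42]
 [-0.14 -1.44]
 [-0.02 -1.44]]
```

>>> step_arm(plan=[-1.44,0.1,0,0,0,0,-1.44,-0.02,0,0,0,0,-1.44,-0.15,0,0,0,0,-1.42,-0.27,0,0,0,0,-1.39,-0.39,0,0,0,0])

```text
time_s: 18.93
ee_pos: [660.8, -275.5, 86.2]
ee_rot: [179.8, 0.1, 88.8]
force: [3.7, -0.6, 0.5]
gripper_width: 14.8
gripper_force: 5.0
```

>>> step_arm(plan=[-1.35,-0.51,0,0,0,0,-1.3,-0.62,0,0,0,0,-1.25,-0.73,0,0,0,0,-1.18,-0.83,0,0,0,0,-1.1,-0.93,0,0,0,0])

```text
time_s: 19.35
ee_pos: [625.3, -339.1, 86.4]
ee_rot: [179.4, 0.4, 88.8]
force: [8.3, -7.9, -5.6]
gripper_width: 15.4
gripper_force: 5.0
```

>>> step_arm(plan=[-1.02,-1.02,0,0,0,0,-0.93,-1.11,0,0,0,0,-0.83,-1.18,0,0,0,0,-0.73,-1.25,0,0,0,0,-0.62,-1.31,0,0,0,0])

```text
time_s: 19.77
ee_pos: [563.3, -379.0, 86.7]
ee_rot: [179.7, 0.4, 88.8]
force: [3.0, -6.5, -0.5]
gripper_width: 14.6
gripper_force: 5.0
```

>>> step_arm(plan=[-0.5,-1.35,0,0,0,0,-0.39,-1.39,0,0,0,0,-0.27,-1.42,0,0,0,0,-0.14,-1.3,0,0,0,0,0,0,0,0,0,0])

```text
time_s: 20.18
ee_pos: [505.0, -388.6, 86.5]
ee_rot: [-179.9, 0.1, 88.8]
force: [0.3, -5.2, 0.4]
gripper_width: 14.7
gripper_force: 5.0
```

>>> step_arm(plan=[0,-0.5,0,0,0,0,0,-0.5,0,0,0,0,0,-0.2,0,0,0,0,0,0,0,0,0,0])

```text
time_s: 20.52
ee_pos: [496.1, -388.1, 86.5]
ee_rot: [179.9, 0.2, 88.9]
force: [-1.1, -6.7, 2.0]
gripper_width: 14.8
gripper_force: 5.0
```

>>> step_arm(plan=[0,-0.2,0,0,0,0,0,-0.2,0,0,0,0,0,0,0,0,0,0,0,0,0,0,0,0])

```text
time_s: 20.85
ee_pos: [495.3, -388.1, 86.6]
ee_rot: [179.6, 0.3, 88.8]
force: [6.7, -5.6, -1.9]
gripper_width: 14.8
gripper_force: 5.0
```

>>> step_arm(plan=[0,-0.2,0,0,0,0,0,0,0,0,0,0,0,0,0,0,0,0])

```text
time_s: 21.1
ee_pos: [494.7, -388.1, 86.6]
ee_rot: [179.4, 0.3, 88.8]
force: [9.7, -5.0, -3.7]
gripper_width: 15.7
gripper_force: 5.0
```

The cover is at its shut stop, with 10 N reaction. Release, raise and look.

>>> step_arm(plan=[0,0,0,0,0,0,0,0,0,0,0,0,0,0,0,0,0,0,0,0,0,0,0,0,0,0,-2.0,0,0,0], hand=5)

```text
time_s: 21.52
ee_pos: [487.3, -383.4, 101.9]
ee_rot: [-179.5, -0.4, 88.9]
force: [-0.1, 0.3, -0.5]
gripper_width: 46.1
gripper_force: 0.0
```

>>> step_arm(plan=[0,0,-4,0,0,0,0,0,-4,0,0,0,0,0,-4,0,0,0,2.5,0,0,0,0,0,2.5,0,0,0,0,0])

```text
time_s: 21.93
ee_pos: [491.6, -336.4, 228.7]
ee_rot: [179.7, 0.2, 88.7]
force: [0.5, -0.7, -0.4]
gripper_width: 50.2
gripper_force: 0.0
```

>>> step_arm(plan=[2,0,0,0,0,0,0,0,0,0,0,0,0,0,0,0,0,0])

```text
time_s: 22.18
ee_pos: [491.0, -314.8, 225.9]
ee_rot: [-180.0, -0.0, 88.9]
force: [0.3, 0.5, -0.7]
gripper_width: 50.1
gripper_force: 0.0
```

```bash
python3 - <<'E'
from m import *
w=viewer.grab_frame("wrist"); s=sensors.state(); print(s["time_s"],s["ee_pos"],s["force"],s["gripper_width"])
for k,z in dict(cover_pivot=65,cover_knob=78,switch1_mid=40,switch5_mid=40).items():
    for r in viewer.pinpoint(k,w)[:1]: print(k,r["score"],r["location"],onz(w,r["location"],z))
t=viewer.grab_frame("top")
for r in viewer.pinpoint("glue_bottle",t)[:1]: print(r["score"],onz(t,r["location"],0))
a=cv2.resize(w["img"][30:310,180:390],(450,600),interpolation=cv2.INTER_CUBIC)
b=cv2.resize(t["img"],(350,262)); b=np.vstack([b,np.zeros((338,350,3),np.uint8)])
cv2.imwrite("pics/w7.png",np.hstack([a,b])[:,:,::-1])
E
```

```text
22.2333 [ 491.1 -315.7  225.8] [-0.6 -1.  -0.8] 49.863973692765505
cover_pivot 0.57 [280.1, 83.2] [ 500.8 -218.    65. ]
cover_knob 0.83 [274.9, 270.2] [ 493.6 -385.5   78. ]
switch1_mid 0.6 [278.9, 135.5] [ 499.7 -263.7   40. ]
switch5_mid 0.85 [278.3, 231.5] [ 497.8 -360.6   40. ]
0.69 [559.8  13.7   0. ]
```

View pics/w7.png

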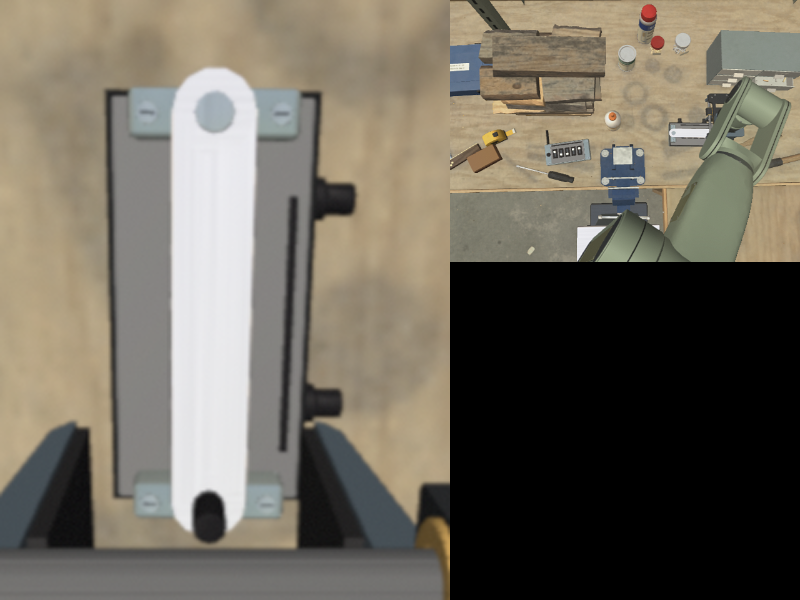

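The cover lies centred between both cheeks' screws, with the knob at (209,515) between (150,502) and (267,505), so it is fully shut. The glue bottle is still standing and the arm is clear.

```bash
python3 -c "
from workcell import env; print(env.job_done())"
```

```text
the job is handed in; nothing more can be done
None
```

I set the receiver's five switches to the transmitter's code (far, near, near, far, far), swung the cover shut against its stop, left the glue bottle standing, and handed the job in at about 22 s. No verdict came back.

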